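# Unbolt the red solvent chest

## Task

Unbolt the hatch of the red chest: lift the yellow bolt handle up out of its notch, then slide the bolt all the way back out of its keeper and let go. Leave the blue chest's bolt as it is, and do not knock over the little amber jar.

Things in the scene. Friction and masses are not known exactly. Their poses are not given: they have to be found in the camera images.
- red_root (a point): Point on the bolt's axis where the red chest's handle joins the bolt, 140 mm above the bench; it moves with the bolt. Frame: z up, +y the way the bolt slides out, -x where the handle points when down (it does not turn with the handle). The chest is fixed, 200 x 200 x 110 mm high; hatch plate 26 mm below the point. Steel bolt, 16 mm thick, 180 mm long, along y.
- red_handle (a joint): Lift angle of the red chest's straight handle about the bolt's axis, rad: 0 down (level), 1.57 upright (stop); stays where left, about 1 N. 82 mm long from the axis: 10 mm thick, from 32 mm on a yellow sleeve 12 mm thick. Notch: gap of 14 mm between two lugs 16 to 24 mm from the axis, tops 6 mm above it; the handle clears them at about 0.7.
- red_bolt (a joint): How far the red chest's bolt is slid out, m: 0 in, 0.060 fully out (stop); clear of the keeper at 0.025. Takes 2 to 3 N, stays where left; handle down, it moves only 2 mm. Keeper 65 mm to -y of the bolted red_root, guides 27 mm to -y and 88 mm to +y: steel blocks up to 20 mm long in y, 16 mm either side and above the axis. The raised handle's path between is free.
- blue_grip (a point): Point in the middle of the yellow sleeve, 55 mm from the bolt axis, of the handle on the blue chest, which is the same as the red one in size, build and bolt. It stays bolted: leave it alone.
- reagent_center (a point): Centre, half-way up, of a loose amber jar with a black cap, 50 mm in diameter, 90 mm high, standing on the bench between the two chests (a bystander; its z axis is up).

How it is judged:
On the way, in this order (a step that is already met when the one before it is completed fails the run):
1. the red handle is lifted out of its notch (over 0.6 rad), the bolt still in (under 10 mm) (value of joint red_handle above 0.6 rad and value of joint red_bolt below 0.01 m), for 0.05 s.
2. the red chest's bolt is slid out by more than 45 mm (value of joint red_bolt above 0.045 m), for 0.2 s.
At the end, for the whole second after the job is handed in: The red chest's bolt is slid out by more than 45 mm of its 60 mm and at rest, the blue chest's handle is within 20 mm of where it started, and the amber jar stands upright (within 0.3 rad) (value of joint red_bolt above 0.045 m and velocity of joint red_bolt between -0.01 and 0.01 m/s and distance of blue_grip from where it was at the start of the episode below 0.02 m and angle between reagent_center's own z axis and vertical below 0.3 rad); the robot touches nothing.
It fails at once if the blue chest's handle or bolt is moved by more than 20 mm (distance of blue_grip from where it was at the start of the episode above 0.02 m).
It fails at once if the amber jar is tipped by more than 0.6 rad (angle between reagent_center's own z axis and vertical above 0.6 rad).
It also fails if it takes over 29 s, if anything falls off the work surface, if the arm or the gripper's body presses on something with over 40 N, if the wrist force passes 120 N, or if a joint passes its speed limit or range.

## Robot

A 6-joint arm with a two-finger parallel gripper is mounted at the origin on the work surface. World frame = base frame: x ahead of the robot, y to its left, z up, the work surface at z = 0. Lengths are in m, angles in rad, forces in N, time in s.
With the tool pointing down it reaches from about 0.3 to 0.775 m from the base axis. Payload 14.6 kg.
Tool frame: the origin (TCP) lies between the finger pads; the fingertips stand 19 mm ahead of it and the grasp point (between the pads) is the TCP (ctrl.finger_overhang is the distance from the TCP to the fingertips, in m); z points along the fingers, y is the direction in which the jaws open and shut (so a half turn about z gives the same grasp; the last joint's range is limited). The gripper opens to 94 mm and grips with 3 to 60 N. Pads are 16 mm wide; open, the fingers measure 119 mm over their backs; the gripper's body (75 mm by 177 mm) begins 78 mm behind the grasp point.
Start: joints at [1.078, 0.3, 1.521, -0, 1.321, -0.067], TCP at [0.227, 0.501, 0.202] pointing down, gripper open.
Joint ranges: [-3.03, 3.03], [-0.79, 2.21], [0.23, 2.52], [-1.04, 4.18], [0, 3.07], [-2.55, 2.55]. Speed limits (rad/s): [2.22, 2.22, 2.57, 3.14, 3.14, 3.14].

## Interface

Orientations are given as [roll, pitch, yaw] about the fixed x, y, z axes, in that order (R = Rz(yaw) Ry(pitch) Rx(roll)).
In Python, from station import ctrl gives the robot as it stands.
- The arm moves only by the tool send_rows, never from a script. Its argument "series" is a list of rows, each a list of 7 numbers: the turn, a rotation vector about the tool's x, y, z in degrees, then the shift along the tool's x, y, z in m, then the gripper's target within -1 to 1 (fully open at 1, half-way at 0, shut at -1). A call has 1 to 8 rows; each row is the pose to reach, as a shift and turn from the pose commanded when the call began, along the tool's axes at that moment; what a row does not reach only later rows make up. A row lasts 1/10 s, in which the tool goes at most 50 mm and 8.59 degrees, less where a joint would pass 70% of its speed; a pose out of reach is approached as far as the arm can. A call with a gripper value outside its range is refused whole. The fingers move at their own pace and stop on an object; "force" is the grip in N (left out, the last holds). Time passes only in rows, so rows that repeat a pose let the fingers close. It gives the time, the measured TCP pose, the force and the opening at its end, in the units of the state.
- ctrl.get_obs(): the state, without advancing time (a new reading comes with each control period).
- ctrl.camera(name): name is "scene" or "top" or "wrist"; returns a dict with "pixels" (480x640x3 uint8, red, green, blue), "z_map" (480x640 float32, m along the optical axis (not along the pixel's ray), 0 where there is no reading), "fov_y" (degrees; the focal length in pixels is half the picture's height over the tangent of half this angle, whatever the lens; pixels are square), "cx", "cy" (the principal point, pixels), "R" (3x3) and "t" (3): a world point X has camera coordinates R X + t. Camera axes: x right, y down, z forward; pixel columns grow to the right and rows downward; lengths in m; the calibration is good to about 2 mm. A picture is of the moment at which its call begins.
- ctrl.hand_in(): hands the job in, once; it reports no verdict.
The state is a dict: "time_s": time; "qpos": joint angles; "joint_vel": joint speeds; "tau": joint torques, N m; "ee_pos": TCP position; "eef_rot": TCP orientation; "force": force on the tool from outside, world axes, zero at the start; "moment": the same for the moment, N m; "grip_width": finger opening in m.
Only numpy, scipy, OpenCV 4.12 (cv2) and the standard library are available. Lean on these libraries where they do the work, as an engineer would, in place of code of your own. Each camera call takes 0.05 s, during which the arm holds its last target.

## Working session

There is one attempt and no reset: what is moved stays moved. The work goes in short steps, Python scripts to look and compute and a tool call to move; the robot and the scene stay as the last step left them, time stands still between calls to the robot, and variables do not carry over. Pictures are saved under pics/ and viewed, and the job is handed in when it is done.

Besides the shell and the picture viewer there is one more tool, called after "Call:" by a JSON object that holds its "method" and its "body". send_rows: Moves the arm, as the interface text tells. Its arguments: {"type":"object","properties":{"series":{"type":"array"},"force":{"type":"number"}},"required":["series"]}

```bash
mkdir -p pics; ls; python3 - <<'E'
from station import ctrl
import cv2,numpy as np
print(ctrl.get_obs())
for n in ["scene","top","wrist"]:
    c=ctrl.camera(n)
    cv2.imwrite(f"pics/{n}0.png",c["pixels"][:,:,::-1])
    np.savez(f"{n}0.npz",**c)
    print(n,c["fov_y"],c["cx"],c["cy"],c["R"],c["t"])
E
```

```text
pics
{'time_s': 0.0, 'qpos': array([ 1.07838663e+00,  3.00474078e-01,  1.52160064e+00, -1.95245325e-05,
        1.32070562e+00, -6.65575526e-02]), 'joint_vel': array([-0.00089112,  0.00076706, -0.00033349,  0.00088139, -0.00133292,
        0.00091573]), 'tau': array([ 8.91903583e-04, -5.31808662e+01, -3.52730048e+01,  7.08295754e-02,
        2.44613760e-02, -4.78972015e-05]), 'ee_pos': array([0.22705818, 0.50063944, 0.20167643]), 'eef_rot': array([-3.14040634e+00, -6.01213774e-05,  2.71574532e+00]), 'force': array([ 0.38494394, -0.46937571, -0.01432169]), 'moment': array([ 0.0171319 , -0.01951195,  0.00393208]), 'grip_width': 0.09386128322892477}
scene 53.2731494567083 324.9595427378955 232.0945101226244 [[ 8.24754220e-01  5.65491196e-01 -4.29239071e-04]
 [ 4.75493683e-01 -6.93905638e-01 -5.40740902e-01]
 [-3.06082070e-01  4.45774240e-01 -8.41189095e-01]] [-0.43619455 -0.18595874  0.99057273]
top 57.56427471834261 328.0549001670126 235.22807981832008 [[ 0.00116775 -0.99980037  0.01994651]
 [-0.99267777 -0.00356825 -0.12073983]
 [ 0.1207869  -0.01965946 -0.99248377]] [3.97744957e-04 5.39276521e-01 7.06807582e-01]
wrist 61.51999470251235 316.7796049951675 237.53435083351633 [[ 0.41242328  0.91099123 -0.00142348]
 [ 0.88451118 -0.40006026  0.23998285]
 [ 0.2180528  -0.10023359 -0.97077608]] [-0.54990147 -0.02469084  0.39104048]
```

View pics/scene0.png

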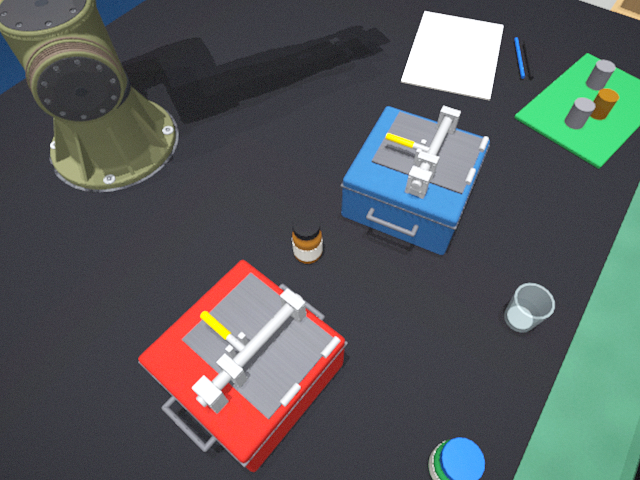

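View pics/top0.png

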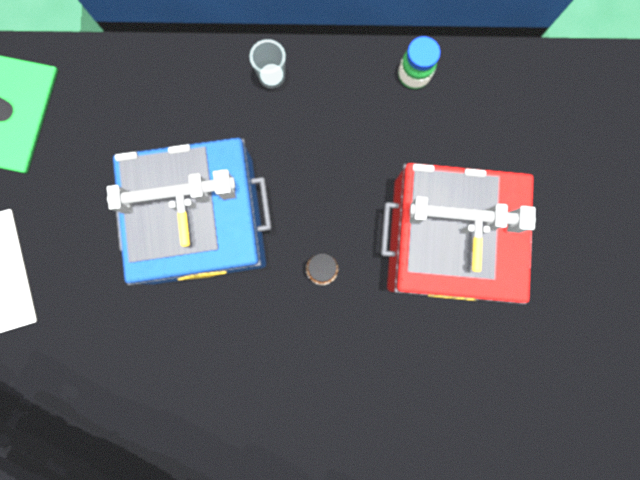

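View pics/wrist0.png

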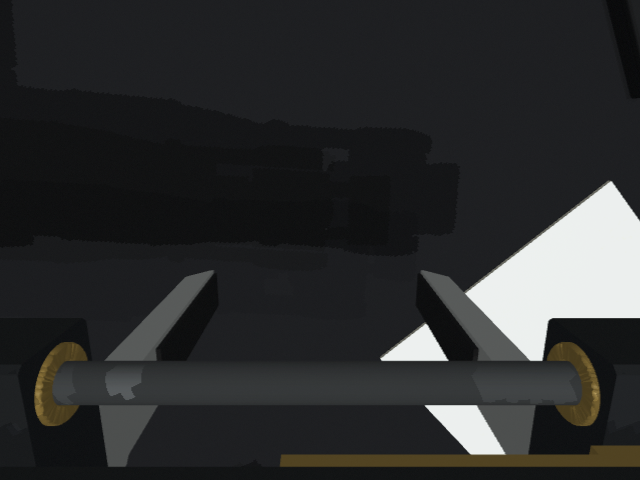

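The top view shows the red bolt along row ~215, with the keeper at (527,217), guides at (500,215) and (421,208), and the sleeve at (477,252). The blue bolt is at left around (185,190), and the jar is at (322,269). Next I measure these.

```bash
cat > h.py <<'E'
import numpy as np,cv2
def load(n): return dict(np.load(n))
def f(c): return 240/np.tan(np.radians(float(c["fov_y"]))/2)
def ray(c,u,v):
    d=np.array([(u-c["cx"])/f(c),(v-c["cy"])/f(c),1.]); R=c["R"]
    return -R.T@c["t"], R.T@d
def onz(c,u,v,z):
    o,d=ray(c,u,v); return o+d*(z-o[2])/d[2]
def cloud(c):
    v,u=np.mgrid[:480,:640]; Z=c["z_map"]
    P=np.stack([(u-c["cx"])/f(c)*Z,(v-c["cy"])/f(c)*Z,Z],-1)
    return (P-c["t"])@c["R"]
def tri(c1,p1,c2,p2):
    o1,d1=ray(c1,*p1);o2,d2=ray(c2,*p2)
    s=np.linalg.lstsq(np.stack([d1,-d2],1),o2-o1,rcond=None)[0]
    a=o1+d1*s[0];b=o2+d2*s[1]; return (a+b)/2,np.linalg.norm(a-b)
def proj(c,X):
    q=c["R"]@X+c["t"]; return f(c)*q[:2]/q[2]+[c["cx"],c["cy"]]
E
python3 - <<'E'
from h import *
np.set_printoptions(precision=4,suppress=True)
for n in ["top","scene"]:
    c=load(n+"0.npz"); P=cloud(c)
    hsv=cv2.cvtColor(c["pixels"],cv2.COLOR_RGB2HSV)
    m=cv2.inRange(hsv,(24,150,120),(34,255,255))
    k,l,s,ce=cv2.connectedComponentsWithStats(m)
    for i in range(1,k):
        if s[i,4]<60: continue
        q=P[(l==i)&(c["z_map"]>0)]
        r=cv2.minAreaRect(np.argwhere(l==i)[:,::-1].astype(np.float32))
        print(n,s[i],ce[i],r,"med",np.median(q,0), "onz.14",onz(c,*ce[i],.143), "ext",[onz(c,*p,.143)[:2] for p in cv2.boxPoints(r)])
    # bolt: points with z in .14-.152, light grey
    gr=(hsv[...,1]<40)&(hsv[...,2]>150)
    for nm,sg in (("red",-1),("blue",1)):
        for lo,hi in ((.140,.150),(.150,.162)):
            mm=gr&(P[...,2]>lo)&(P[...,2]<hi)&(sg*P[...,1]>0.05)&(c["z_map"]>0)
            k,l,s,ce=cv2.connectedComponentsWithStats(mm.astype(np.uint8))
            for i in range(1,k):
                if s[i,4]>25:
                    q=P[l==i]; cc,ev=np.linalg.eigh(np.cov(q[:,:2].T))
                    print(n,nm,lo,s[i],"mean",q.mean(0),"dir",ev[:,1],"min",q.min(0),"max",q.max(0))
E
```

```text
top red 0.14 [410 198   7  17  62] mean [ 0.5655 -0.1194  0.1459] dir [-0.9843  0.1766] min [ 0.5572 -0.1231  0.1401] max [ 0.5797 -0.1158  0.1498]
top red 0.14 [427 206  69  33 911] mean [ 0.5528 -0.1938  0.1463] dir [0.2092 0.9779] min [ 0.5222 -0.2393  0.14  ] max [ 0.569  -0.1387  0.15  ]
top red 0.14 [507 209  17  22 172] mean [ 0.5496 -0.2657  0.1463] dir [-0.8602 -0.51  ] min [ 0.5347 -0.28    0.1401] max [ 0.5648 -0.2541  0.1499]
top red 0.15 [415 197  13  23 252] mean [ 0.5634 -0.1283  0.1564] dir [-0.995   0.0997] min [ 0.5477 -0.1382  0.1501] max [ 0.5801 -0.12    0.159 ]
top red 0.15 [494 205  14  23 257] mean [ 0.553  -0.2423  0.1561] dir [-0.9966  0.0828] min [ 0.5375 -0.2523  0.1502] max [ 0.569  -0.2343  0.1592]
top red 0.15 [519 207  16  23 343] mean [ 0.5499 -0.2796  0.1562] dir [-0.9976  0.0691] min [ 0.534  -0.291   0.1506] max [ 0.5668 -0.2692  0.1589]
top blue 0.14 [219 175  16  21  82] mean [0.5961 0.1464 0.146 ] dir [-0.9083  0.4184] min [0.5836 0.1399 0.1402] max [0.6128 0.1605 0.1498]
top blue 0.14 [201 176  15  17 148] mean [0.5966 0.1774 0.1465] dir [0.397
[... 2611 characters left out ...]
lue 0.14 [419 162  12   9  73] mean [0.5983 0.181  0.1459] dir [0.086  0.9963] min [0.5895 0.1721 0.1405] max [0.6055 0.1917 0.1498]
scene blue 0.14 [411 180  18   8  85] mean [0.6072 0.1448 0.1448] dir [-0.921  -0.3896] min [0.5953 0.1381 0.1401] max [0.6187 0.159  0.1497]
scene blue 0.15 [440 106  20  14 133] mean [0.5792 0.3044 0.1552] dir [-0.9926 -0.1217] min [0.5628 0.2959 0.1508] max [0.5955 0.3146 0.158 ]
scene blue 0.15 [417 151  22  14 170] mean [0.5958 0.191  0.1549] dir [-0.9836 -0.1805] min [0.5796 0.1816 0.1503] max [0.6122 0.2016 0.158 ]
scene blue 0.15 [409 166  23  17 234] mean [0.6019 0.1536 0.1552] dir [-0.9948 -0.1023] min [0.5841 0.1421 0.1504] max [0.6186 0.1678 0.1585]
```

Root from the guides and keeper comes to about (0.5565, -0.2163, 0.140). The two guide spacings match the given sizes within 1 mm, and the bolt's +y is (0.090, 0.996). The sleeve middle is at about (0.4997, -0.2112). I'll carry the tool above it with the jaws along the bolt.

Call:
{"method": "send_rows", "body": {"series": [[0,0,-2.4,-0.03,-0.03,-0.02,0.3],[0,0,-4.8,-0.062,-0.062,-0.035,0.3],[0,0,-7.2,-0.094,-0.094,-0.045,0.3],[0,0,-9.6,-0.126,-0.126,-0.05,0.3],[0,0,-12,-0.158,-0.158,-0.05,0.3],[0,0,-14.4,-0.19,-0.19,-0.05,0.3],[0,0,-16.8,-0.222,-0.222,-0.05,0.3],[0,0,-19.2,-0.254,-0.254,-0.05,0.3]]}}

```text
time_s: 0.95
ee_pos: [0.3537, 0.1629, 0.2523]
eef_rot: [3.141, 0.0, 3.053]
force: [1.1, 0.6, 0.3]
grip_width: 0.061
```

Call:
{"method": "send_rows", "body": {"series": [[0,0,0,-0.022,-0.045,0,0.3],[0,0,0,-0.045,-0.09,0,0.3],[0,0,0,-0.067,-0.135,0,0.3],[0,0,0,-0.09,-0.18,0,0.3],[0,0,0,-0.112,-0.225,0,0.3],[0,0,0,-0.135,-0.27,0.0,0.3],[0,0,0,-0.157,-0.315,0.02,0.3],[0,0,0,-0.18,-0.361,0.04,0.3]]}}

```text
time_s: 1.75
ee_pos: [0.4968, -0.2039, 0.2157]
eef_rot: [-3.141, 0.001, 3.05]
force: [0.9, 1.0, 0.1]
grip_width: 0.0612
```

Call:
{"method": "send_rows", "body": {"series": [[0,0,0,0,0,0,0.3],[0,0,0,0,0,0,0.3]]}}

```text
time_s: 1.95
ee_pos: [0.4961, -0.2021, 0.2153]
eef_rot: [3.141, -0.002, 3.049]
force: [-0.5, 1.1, 0.5]
grip_width: 0.0609
```

```bash
python3 - <<'E'
from station import ctrl
from h import *
np.set_printoptions(precision=4,suppress=True)
o=ctrl.get_obs();print(o)
c=ctrl.camera("wrist");np.savez("w1.npz",**c);cv2.imwrite("pics/w1.png",c["pixels"][:,:,::-1])
hsv=cv2.cvtColor(c["pixels"],cv2.COLOR_RGB2HSV)
m=cv2.inRange(hsv,(24,150,120),(34,255,255))
k,l,s,ce=cv2.connectedComponentsWithStats(m)
for i in range(1,k):
    if s[i,4]>100:
        r=cv2.minAreaRect(np.argwhere(l==i)[:,::-1].astype(np.float32))
        print(s[i],ce[i],onz(c,*ce[i],.145),[onz(c,*p,.145)[:2] for p in cv2.boxPoints(r)],np.median(cloud(c)[l==i],0))
E
```

```text
{'time_s': 1.95, 'qpos': array([-0.4553,  0.2592,  1.5423,  0.0001,  1.3421, -1.934 ]), 'joint_vel': array([ 0.0345, -0.0469,  0.0071,  0.0009,  0.0035,  0.0069]), 'tau': array([ -2.0601, -47.8561, -35.375 ,  -0.127 ,  -0.0711,  -0.1652]), 'ee_pos': array([ 0.4961, -0.2021,  0.2153]), 'eef_rot': array([ 3.1408, -0.0019,  3.0495]), 'force': array([-0.4954,  1.0962,  0.5247]), 'moment': array([ 0.075 , -0.0286, -0.0428]), 'grip_width': 0.06092891011253203}
[278 149  81   4 197] [318.8477 150.066 ] [ 0.4337 -0.1944  0.145 ] [array([ 0.4325, -0.2195]), array([ 0.4307, -0.2193]), array([ 0.4352, -0.1704]), array([ 0.437 , -0.1705])] [ 0.4358 -0.193   0.0646]
[ 295  216   18   75 1273] [303.7478 252.6999] [ 0.498  -0.2101  0.145 ] [array([ 0.4733, -0.2133]), array([ 0.4743, -0.2024]), array([ 0.5243, -0.2072]), array([ 0.5233, -0.2185])] [ 0.4972 -0.21    0.1468]
```

View pics/w1.png

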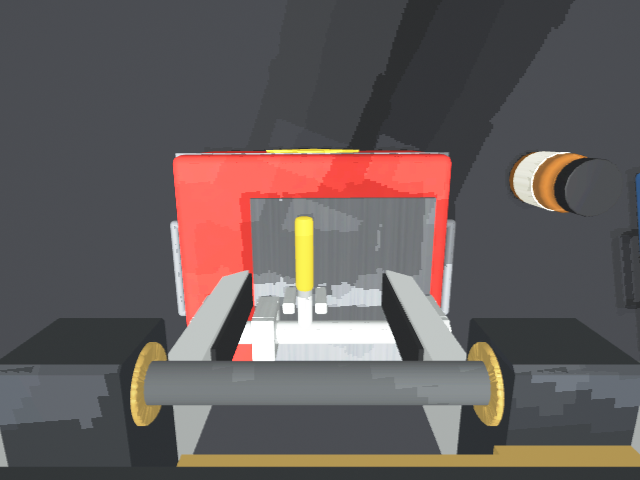

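The wrist view shows the sleeve at (304,253), inside the open fingers and parallel to them. It measures (0.498, -0.210), which agrees with the other two views. The TCP is about 9 mm off in y, so I correct that and descend.

Call:
{"method": "send_rows", "body": {"series": [[0,0,0,-0.004,-0.0085,0.0,0.3],[0,0,0,-0.004,-0.0085,0.03,0.3],[0,0,0,-0.004,-0.0085,0.055,0.3],[0,0,0,-0.004,-0.0085,0.066,0.3],[0,0,0,-0.004,-0.0085,0.072,0.3],[0,0,0,-0.004,-0.0085,0.072,0.3]]}}

```text
time_s: 2.6
ee_pos: [0.4999, -0.2104, 0.1447]
eef_rot: [-3.141, 0.0, 3.051]
force: [-0.3, -0.3, 0.5]
grip_width: 0.0612
```

```bash
python3 - <<'E'
from station import ctrl
from h import *
np.set_printoptions(precision=4,suppress=True)
o=ctrl.get_obs();print(o["ee_pos"],o["eef_rot"],o["force"])
c=ctrl.camera("scene");np.savez("s2.npz",**c);cv2.imwrite("pics/s2.png",cv2.resize(c["pixels"][220:460,100:420,::-1],(800,600)))
E
```

```text
[ 0.4999 -0.2104  0.1447] [-3.1414  0.0005  3.0514] [-0.3176 -0.3208  0.5453]
```

View pics/s2.png

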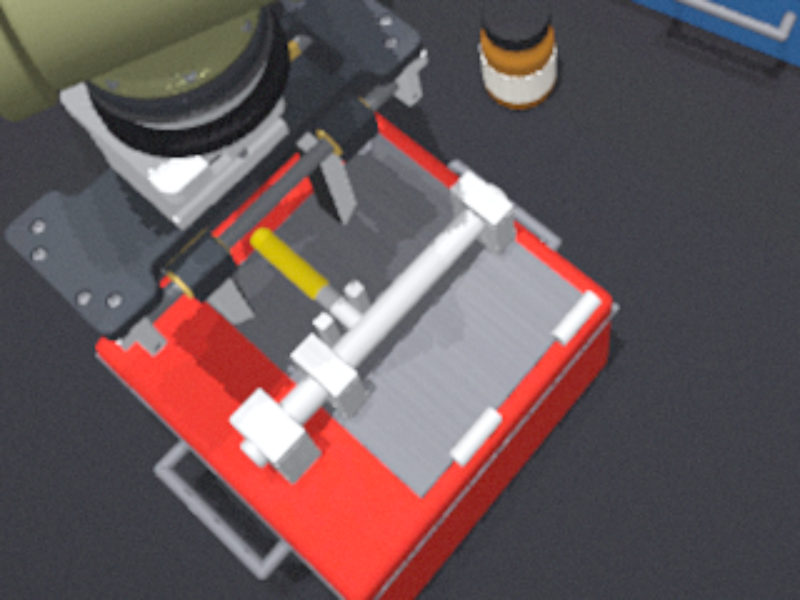

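The view shows the sleeve (crop 290,262) between the two fingertips, with the guides clear. I close gently so the handle can pivot in the pads.

Call:
{"method": "send_rows", "body": {"series": [[0,0,0,0,0,0,-1],[0,0,0,0,0,0,-1],[0,0,0,0,0,0,-1],[0,0,0,0,0,0,-1],[0,0,0,0,0,0,-1],[0,0,0,0,0,0,-1]], "force": 10}}

```text
time_s: 3.25
ee_pos: [0.4997, -0.2105, 0.1442]
eef_rot: [3.142, -0.0, 3.051]
force: [0.3, -0.0, 0.0]
grip_width: 0.0164
```

Call:
{"method": "send_rows", "body": {"series": [[0,0,0,0,0,0,-1],[0,0,0,-0.0005,0,-0.004,-1],[0,0,0,-0.0013,0,-0.0085,-1],[0,0,0,-0.0025,0,-0.0125,-1],[0,0,0,-0.0038,0,-0.0167,-1]]}}

```text
time_s: 3.75
ee_pos: [0.5036, -0.2109, 0.1614]
eef_rot: [-3.141, 0.0, 3.051]
force: [-0.2, 0.0, 0.1]
grip_width: 0.0
```

```bash
python3 - <<'E'
from station import ctrl
from h import *
np.set_printoptions(precision=4,suppress=True)
o=ctrl.get_obs();print(o["ee_pos"],o["eef_rot"],o["force"],o["moment"],o["grip_width"])
c=ctrl.camera("scene");np.savez("s3.npz",**c);cv2.imwrite("pics/s3.png",cv2.resize(c["pixels"][220:460,100:420,::-1],(800,600)))
E
```

```text
[ 0.5036 -0.2109  0.1614] [-3.1414  0.0003  3.0509] [-0.1838  0.0315  0.1152] [0.0409 0.0348 0.0114] 3.233914597814883e-05
```

View pics/s3.png

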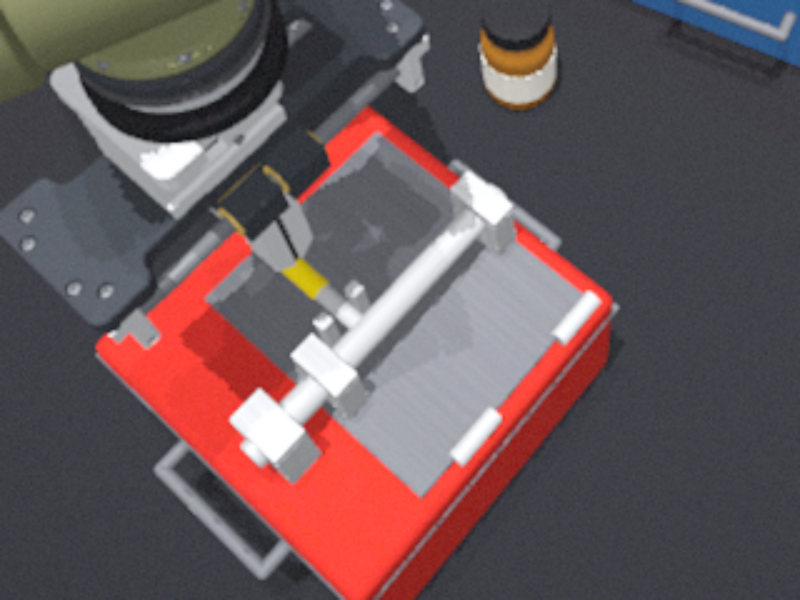

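The fingers hadn't finished closing when I lifted, and they shut empty (width 0) above the handle, which is still down. I open, go back down slightly deeper, and close with enough time this time.

Call:
{"method": "send_rows", "body": {"series": [[0,0,0,0,0,0,-0.2],[0,0,0,0,0,0,-0.2],[0,0,0,0,0,0,-0.2],[0,0,0,0,0,0,-0.2],[0,0,0,0,0,0,-0.2],[0,0,0,0,0,0,-0.2]]}}

```text
time_s: 4.4
ee_pos: [0.5034, -0.2109, 0.1608]
eef_rot: [3.142, -0.0, 3.051]
force: [-0.1, 0.4, 0.9]
grip_width: 0.0372
```

Call:
{"method": "send_rows", "body": {"series": [[0,0,0,0.004,0,0.008,-0.2],[0,0,0,0.004,0,0.015,-0.2],[0,0,0,0.004,0,0.019,-0.2],[0,0,0,0.004,0,0.019,-1],[0,0,0,0.004,0,0.019,-1],[0,0,0,0.004,0,0.019,-1],[0,0,0,0.004,0,0.019,-1],[0,0,0,0.004,0,0.019,-1]], "force": 12}}

```text
time_s: 5.2
ee_pos: [0.4997, -0.2107, 0.1424]
eef_rot: [-3.141, 0.001, 3.051]
force: [-1.6, 0.8, 9.3]
grip_width: 0.002
```

Call:
{"method": "send_rows", "body": {"series": [[0,0,0,0,0,0,-1],[0,0,0,0,0,0,-1]]}}

```text
time_s: 5.4
ee_pos: [0.4998, -0.2107, 0.1427]
eef_rot: [-3.141, 0.001, 3.051]
force: [-0.8, -1.1, 6.2]
grip_width: 0.0008
```

```bash
python3 - <<'E'
from station import ctrl
from h import *
np.set_printoptions(precision=4,suppress=True)
o=ctrl.get_obs();print(o["ee_pos"],o["eef_rot"],o["force"],o["moment"],o["grip_width"])
for n in ("scene","wrist"):
    c=ctrl.camera(n);np.savez(f"{n}4.npz",**c)
    im=c["pixels"][:,:,::-1]
    cv2.imwrite(f"pics/{n}4.png",cv2.resize(im[270:390,170:330],(800,600),interpolation=cv2.INTER_CUBIC) if n=="scene" else im)
E
```

```text
[ 0.4998 -0.2107  0.1427] [-3.141   0.0013  3.0509] [-0.8291 -1.0673  6.1713] [ 0.034   0.2424 -0.017 ] 0.0007918106395211448
```

View pics/scene4.png

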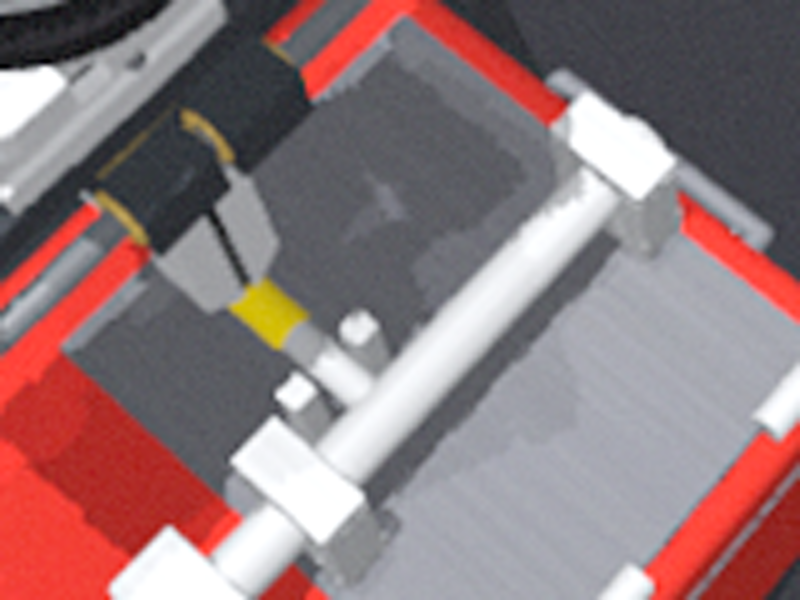

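View pics/wrist4.png

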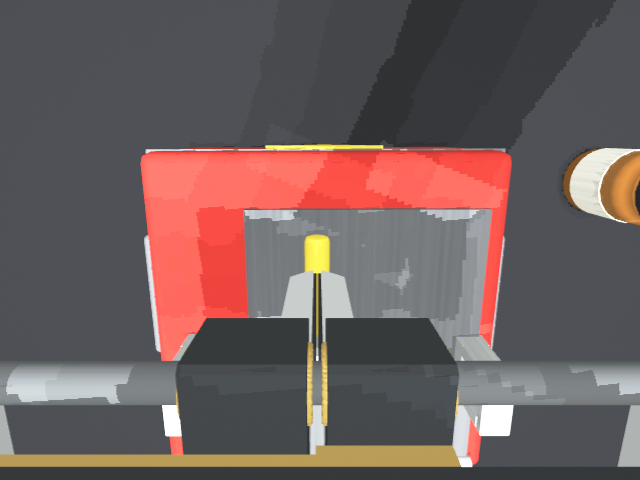

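```bash
python3 - <<'E'
from station import ctrl
from h import *
np.set_printoptions(precision=4,suppress=True)
print(ctrl.finger_overhang, [a for a in dir(ctrl) if a[0]!='_'])
c=load("scene4.npz");P=cloud(c)
# local crop: print points near fingertips, crop px -> image px
for u,v in [(230,280),(215,295),(245,225),(262,285),(270,240),(195,260),(270,310),(260,310),(290,330)]:
    U,V=170+u/5,270+v/5
    print((u,v),P[int(V),int(U)],c["pixels"][int(V),int(U)])
c=load("wrist4.npz");P=cloud(c)
for u,v in [(317,250),(317,238),(317,265),(308,275),(327,275),(300,290),(335,290),(330,310)]:
    print((u,v),P[v,u],c["pixels"][v,u])
E
```

```text
0.019 ['MotionError', 'camera', 'finger_overhang', 'get_obs', 'hand_in']
(230, 280) [ 0.5076 -0.2139  0.1562] [161 162 166]
(215, 295) [ 0.5074 -0.2192  0.1566] [158 159 163]
(245, 225) [ 0.5089 -0.2044  0.1747] [159 159 163]
(262, 285) [ 0.5098 -0.2082  0.1439] [191 171  37]
(270, 240) [ 0.5093 -0.2001  0.1572] [165 168 170]
(195, 260) [ 0.5078 -0.2197  0.1813] [156 156 160]
(270, 310) [ 0.517  -0.2122  0.1454] [206 187   5]
(260, 310) [ 0.5142 -0.2133  0.1438] [209 188   0]
(290, 330) [ 0.5241 -0.2131  0.1437] [179 173 158]
(317, 250) [ 0.4802 -0.2082  0.1461] [255 254 104]
(317, 238) [ 0.4748 -0.2077  0.1452] [243 226  74]
(317, 265) [ 0.4875 -0.2088  0.1461] [254 250  91]
(308, 275) [ 0.4893 -0.213   0.154 ] [201 207 205]
(327, 275) [ 0.4901 -0.2046  0.1537] [201 206 204]
(300, 290) [ 0.4893 -0.2159  0.1716] [201 206 204]
(335, 290) [ 0.4905 -0.2018  0.1717] [201 206 204]
(330, 310) [ 0.4905 -0.2044  0.1907] [201 206 204]
```

```bash
python3 - <<'E'
from h import *
np.set_printoptions(precision=4,suppress=True)
for f_ in ("s2","s3","scene4"):
    c=load(f_+".npz");P=cloud(c)
    hsv=cv2.cvtColor(c["pixels"],cv2.COLOR_RGB2HSV)
    # finger points: in box around tcp
    m=(np.abs(P[...,0]-.503)<.02)&(np.abs(P[...,1]+.2105)<.06)&(P[...,2]>.117)&(P[...,2]<.21)&(hsv[...,1]<60)
    q=P[m]; print(f_,len(q),np.sort(q[:,2])[:15], np.histogram(q[:,2],bins=np.arange(.115,.215,.005)))
    s=q[q[:,2]<.135];print(s[:6])
for n in ["w1","wrist4"]:
    c=load(n+".npz");P=cloud(c); v=c["z_map"]
    m=(np.abs(P[...,0]-.5)<.03)&(np.abs(P[...,1]+.2085)<.06)&(P[...,2]>.117)
    hsv=cv2.cvtColor(c["pixels"],cv2.COLOR_RGB2HSV); m&=hsv[...,1]<60
    q=P[m];print(n,np.histogram(q[:,2],bins=np.arange(.115,.315,.005)))
E
```

```text
s2 477 [0.1406 0.1412 0.1415 0.1462 0.1468 0.1474 0.1483 0.1485 0.1489 0.1492
 0.1495 0.1497 0.1498 0.1503 0.1503] (array([ 0,  0,  0,  0,  0,  3, 10, 28, 39, 49, 45, 41, 44, 45, 46, 46, 38,
       23, 20]), array([0.115, 0.12 , 0.125, 0.13 , 0.135, 0.14 , 0.145, 0.15 , 0.155,
       0.16 , 0.165, 0.17 , 0.175, 0.18 , 0.185, 0.19 , 0.195, 0.2  ,
       0.205, 0.21 ]))
[]
s3 339 [0.1172 0.1392 0.1404 0.1659 0.1665 0.1668 0.167  0.1672 0.1678 0.1678
 0.1678 0.168  0.1683 0.1683 0.169 ] (array([ 1,  0,  0,  0,  1,  1,  0,  0,  0,  0, 18, 28, 41, 38, 44, 42, 41,
       42, 42]), array([0.115, 0.12 , 0.125, 0.13 , 0.135, 0.14 , 0.145, 0.15 , 0.155,
       0.16 , 0.165, 0.17 , 0.175, 0.18 , 0.185, 0.19 , 0.195, 0.2  ,
       0.205, 0.21 ]))
[[ 0.4888 -0.1852  0.1172]]
scene4 368 [0.1172 0.118  0.1386 0.1394 0.1436 0.1451 0.1482 0.1485 0.1486 0.1487
 0.1488 0.1491 0.1493 0.1495 0.1498] (array([ 2,  0,  0,  0,  2,  1, 11, 24, 42, 33, 47, 35, 40, 37, 35, 42, 12,
        2,  3]), array([0.115, 0.12 , 0.125, 0.13 , 0.135, 0.14 , 0.145, 0.15 , 0.155,
       0.16 , 0.165, 0.17 , 0.175, 0.18 , 0.1
[... 576 characters left out ...]
 0.275, 0.28 , 0.285, 0.29 ,
       0.295, 0.3  , 0.305, 0.31 ]))
wrist4 (array([    0,     0,     0,     0,     0,    10,    49,   139,   192,
         227,   240,   249,   291,   337,   346,   390,   281,    83,
         106,    85,    71,     0,     0,    33,     0,     5,    42,
          17,  2719,  8584, 14663,     2,  8285,    10,     0,     0,
           0,     0,     0]), array([0.115, 0.12 , 0.125, 0.13 , 0.135, 0.14 , 0.145, 0.15 , 0.155,
       0.16 , 0.165, 0.17 , 0.175, 0.18 , 0.185, 0.19 , 0.195, 0.2  ,
       0.205, 0.21 , 0.215, 0.22 , 0.225, 0.23 , 0.235, 0.24 , 0.245,
       0.25 , 0.255, 0.26 , 0.265, 0.27 , 0.275, 0.28 , 0.285, 0.29 ,
       0.295, 0.3  , 0.305, 0.31 ]))
```

The fingertips sit about 3 mm above the reported TCP in all four pictures, not 19 mm below it. The 6–9 N contact at TCP z 0.142 with the sleeve top at 0.146 fits this. So the jaws shut on top of the sleeve, and I should go about 22 mm lower by the reported TCP, which puts the tips at about 0.123 against the plate at 0.114.

Call:
{"method": "send_rows", "body": {"series": [[0,0,0,0,0,-0.008,-0.2],[0,0,0,0,0,-0.01,-0.2],[0,0,0,0,0,-0.01,-0.2],[0,0,0,0,0,-0.01,-0.2],[0,0,0,0,0,-0.01,-0.2],[0,0,0,0,0,-0.01,-0.2]]}}

```text
time_s: 6.1
ee_pos: [0.4994, -0.2105, 0.1517]
eef_rot: [3.141, -0.0, 3.051]
force: [-0.7, -0.2, 0.1]
grip_width: 0.0373
```

Call:
{"method": "send_rows", "body": {"series": [[0,0,0,0,0,0.008,-0.2],[0,0,0,0,0,0.016,-0.2],[0,0,0,0,0,0.024,-0.2],[0,0,0,0,0,0.029,-0.2],[0,0,0,0,0,0.031,-0.2],[0,0,0,0,0,0.031,-0.2]]}}

```text
time_s: 6.7
ee_pos: [0.4994, -0.2105, 0.1206]
eef_rot: [3.141, -0.0, 3.051]
force: [0.1, 0.1, 0.4]
grip_width: 0.0375
```

Call:
{"method": "send_rows", "body": {"series": [[0,0,0,0,0,0,-1],[0,0,0,0,0,0,-1],[0,0,0,0,0,0,-1],[0,0,0,0,0,0,-1],[0,0,0,0,0,0,-1],[0,0,0,0,0,0,-1]]}}

```text
time_s: 7.3
ee_pos: [0.4995, -0.2106, 0.1211]
eef_rot: [-3.141, 0.0, 3.051]
force: [-0.9, -0.6, 1.0]
grip_width: 0.0113
```

The width is now 11.3 mm, close to the 12 mm sleeve, so I have it. Now I lift along the arc around the bolt axis.

Call:
{"method": "send_rows", "body": {"series": [[0,0,0,-0.0005,0,-0.004,-1],[0,0,0,-0.0013,0,-0.0085,-1],[0,0,0,-0.0025,0,-0.0125,-1],[0,0,0,-0.0038,0,-0.0167,-1],[0,0,0,-0.0055,0,-0.0206,-1],[0,0,0,-0.0075,0,-0.0244,-1],[0,0,0,-0.0098,0,-0.028,-1],[0,0,0,-0.0123,0,-0.0314,-1]]}}

```text
time_s: 8.1
ee_pos: [0.5118, -0.2117, 0.1526]
eef_rot: [-3.142, -0.0, 3.051]
force: [-3.5, -2.3, -2.4]
grip_width: 0.0114
```

```bash
python3 - <<'E'
from station import ctrl
from h import *
np.set_printoptions(precision=4,suppress=True)
o=ctrl.get_obs();print(o["ee_pos"],o["eef_rot"],o["force"],o["moment"],o["grip_width"])
c=ctrl.camera("scene");np.savez("s5.npz",**c);cv2.imwrite("pics/s5.png",cv2.resize(c["pixels"][240:400,150:363,::-1],(800,600),interpolation=cv2.INTER_CUBIC))
E
```

```text
[ 0.5118 -0.2117  0.1526] [-3.1416 -0.0002  3.0509] [-3.5185 -2.3267 -2.4028] [-0.2754  0.611  -0.0168] 0.011372027868923325
```

View pics/s5.png

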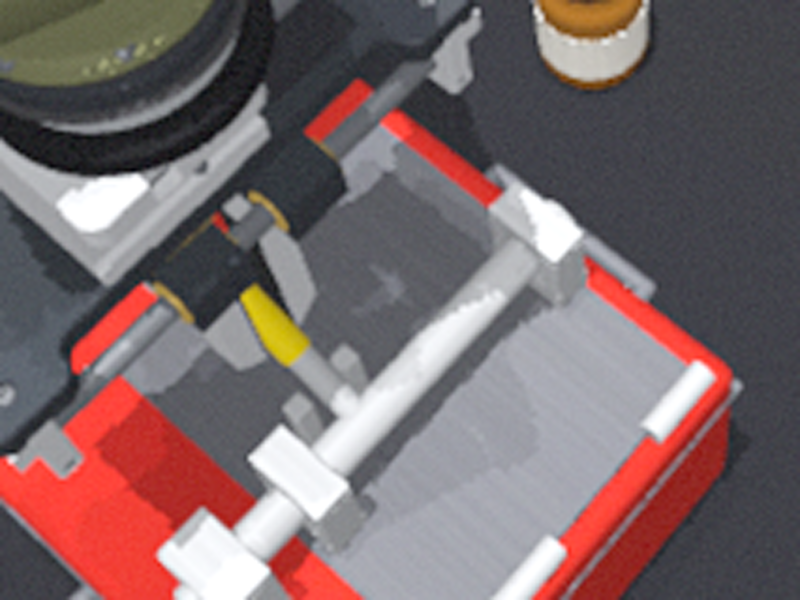

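The picture shows the handle pitched up in the fingers, with the sleeve from (250,290) to (300,350). I continue the arc to about 1.2 rad.

Call:
{"method": "send_rows", "body": {"series": [[0,0,0,-0.0029,0,-0.0033,-1],[0,0,0,-0.006,0,-0.0063,-1],[0,0,0,-0.0092,0,-0.0091,-1],[0,0,0,-0.0126,0,-0.0117,-1],[0,0,0,-0.0162,0,-0.0139,-1],[0,0,0,-0.02,0,-0.0159,-1],[0,0,0,-0.024,0,-0.0176,-1],[0,0,0,-0.028,0,-0.019,-1]]}}

```text
time_s: 8.95
ee_pos: [0.54, -0.2142, 0.1719]
eef_rot: [-3.141, 0.0, 3.051]
force: [-5.6, 0.5, 4.2]
grip_width: 0.0116
```

```bash
python3 - <<'E'
from station import ctrl
from h import *
np.set_printoptions(precision=4,suppress=True)
o=ctrl.get_obs();print(o["ee_pos"],o["eef_rot"],o["force"],o["moment"],o["grip_width"])
c=ctrl.camera("scene");np.savez("s6.npz",**c);cv2.imwrite("pics/s6.png",cv2.resize(c["pixels"][240:400,150:363,::-1],(800,600),interpolation=cv2.INTER_CUBIC))
E
```

```text
[ 0.54   -0.2142  0.1719] [-3.1415  0.0005  3.0509] [-5.6067  0.5333  4.2333] [ 0.0407  1.127  -0.0078] 0.011562462277311761
```

View pics/s6.png

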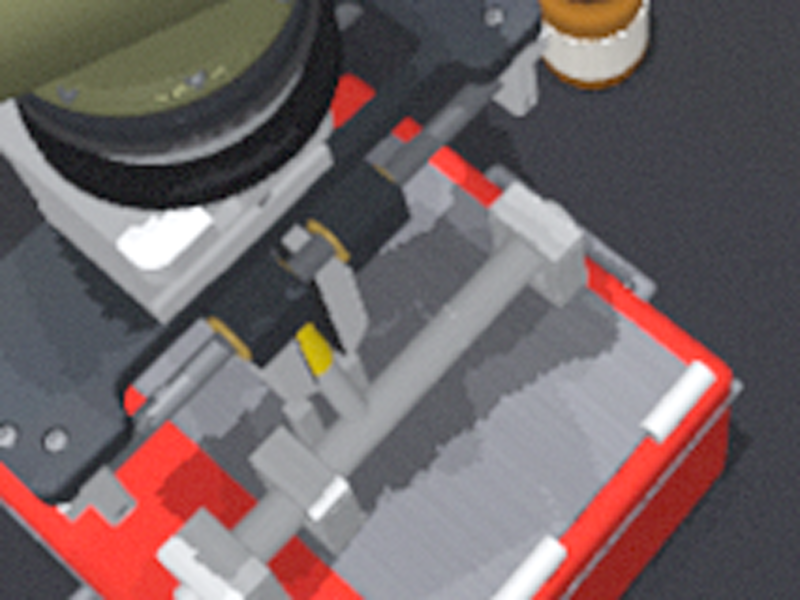

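```bash
python3 - <<'E'
from h import *
c=load("s6.npz");P=cloud(c)
hsv=cv2.cvtColor(c["pixels"],cv2.COLOR_RGB2HSV);m=cv2.inRange(hsv,(22,130,80),(34,255,255)).astype(bool)
v,u=np.nonzero(m);k=(u>200)&(u<260)&(v>310)&(v<350)
q=P[v[k],u[k]]; print(np.round(q,4)[::6])
h=np.array([-.996,.09]);d=(q[:,:2]-[.5565,-.2163])@h
print("angle",np.median(np.arctan2(q[:,2]-.14,d)), "radius",np.hypot(q[:,2]-.14,d).min(), np.hypot(q[:,2]-.14,d).max())
E
```

```text
[[ 0.5589 -0.2452  0.2944]
 [ 0.5715 -0.2301  0.2781]
 [ 0.5718 -0.2317  0.2794]
 [ 0.563  -0.2457  0.2936]
 [ 0.5372 -0.2084  0.177 ]
 [ 0.5382 -0.2107  0.1802]
 [ 0.5374 -0.2145  0.1838]
 [ 0.5401 -0.2086  0.1752]
 [ 0.5402 -0.2104  0.1758]
 [ 0.5394 -0.2154  0.1821]
 [ 0.5417 -0.2093  0.1723]
 [ 0.5414 -0.2121  0.1747]
 [ 0.5428 -0.2134  0.176 ]
 [ 0.5438 -0.2144  0.1765]
 [ 0.5442 -0.2152  0.1755]
 [ 0.5452 -0.215   0.1731]]
angle 1.183710655189154 radius 0.03337627246927349 0.15511316882006182
```

The handle is at about 1.17 rad, well clear of the lugs, and the fingertips at z ~0.175 are above the 0.156 guide tops. Now I slide along the bolt's +y.

Call:
{"method": "send_rows", "body": {"series": [[0,0,0,0,0.004,0,-1],[0,0,0,0,0.011,0,-1],[0,0,0,0,0.019,0,-1],[0,0,0,0,0.027,0,-1],[0,0,0,0,0.035,0,-1],[0,0,0,0,0.043,0,-1],[0,0,0,0,0.051,0,-1],[0,0,0,0,0.057,0,-1]]}}

```text
time_s: 9.8
ee_pos: [0.5449, -0.1564, 0.1716]
eef_rot: [-3.142, 0.0, 3.051]
force: [-2.5, -2.6, 5.7]
grip_width: 0.0114
```

Call:
{"method": "send_rows", "body": {"series": [[0,0,0,0,0.001,0,-1],[0,0,0,0,0.002,0,-1],[0,0,0,0,0.002,0,-1]]}}

```text
time_s: 10.1
ee_pos: [0.545, -0.1547, 0.1716]
eef_rot: [-3.141, 0.0, 3.051]
force: [-2.7, -0.9, 5.2]
grip_width: 0.0111
```

```bash
python3 - <<'E'
from station import ctrl
from h import *
np.set_printoptions(precision=4,suppress=True)
o=ctrl.get_obs();print(o["ee_pos"],o["eef_rot"],o["force"],o["moment"],o["grip_width"])
c=ctrl.camera("scene");np.savez("s7.npz",**c);cv2.imwrite("pics/s7.png",cv2.resize(c["pixels"][220:400,130:370,::-1],(800,600),interpolation=cv2.INTER_CUBIC))
E
```

```text
[ 0.545  -0.1547  0.1716] [-3.1415  0.0005  3.0515] [-2.6806 -0.921   5.1834] [-0.2924  0.5658 -0.0008] 0.011086862098905869
```

View pics/s7.png

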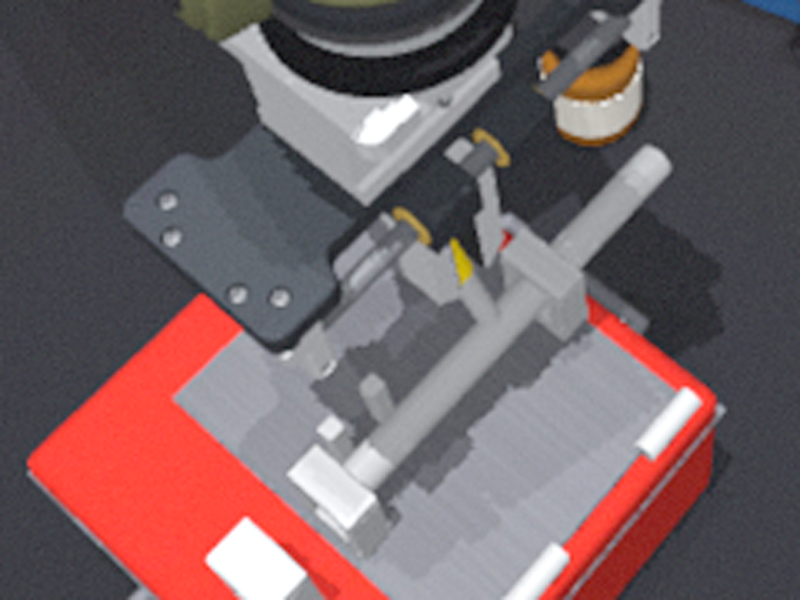

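The picture shows the bolt clear of the keeper (250,560), with its end sticking out past the far guide to (655,160), about 59 mm of travel. I release and lift straight up.

Call:
{"method": "send_rows", "body": {"series": [[0,0,0,0,0,0,0],[0,0,0,0,0,0,0],[0,0,0,0,0,0,0],[0,0,0,0,0,0,0],[0,0,0,0,0,0,0],[0,0,0,0,0,0,0]]}}

```text
time_s: 10.75
ee_pos: [0.545, -0.1554, 0.1712]
eef_rot: [3.142, 0.0, 3.051]
force: [-0.2, 0.2, 0.3]
grip_width: 0.0468
```

Call:
{"method": "send_rows", "body": {"series": [[0,0,0,0,0,-0.01,0],[0,0,0,0,0,-0.03,0],[0,0,0,0,0,-0.05,0],[0,0,0,0,0,-0.08,0],[0,0,0,0,0,-0.11,0],[0,0,0,0.02,0,-0.13,0],[0,0,0,0.06,0,-0.13,0],[0,0,0,0.1,0,-0.13,0]]}}

```text
time_s: 11.55
ee_pos: [0.4443, -0.1462, 0.3021]
eef_rot: [-3.141, 0.001, 3.051]
force: [0.4, 0.2, 0.1]
grip_width: 0.0469
```

Call:
{"method": "send_rows", "body": {"series": [[0,0,0,0.04,0,0,0],[0,0,0,0.08,0,0,0],[0,0,0,0.1,0,0,0],[0,0,0,0.1,0,0,0],[0,0,0,0.1,0,0,0]]}}

```text
time_s: 12.05
ee_pos: [0.346, -0.1375, 0.3021]
eef_rot: [-3.141, 0.002, 3.05]
force: [1.1, -0.5, -0.4]
grip_width: 0.047
```

```bash
python3 - <<'E'
from station import ctrl
from h import *
np.set_printoptions(precision=4,suppress=True)
o=ctrl.get_obs();print(o["time_s"],o["ee_pos"],o["force"],o["grip_width"])
for n in ("scene","top"):
    c=ctrl.camera(n);np.savez(f"{n}8.npz",**c);cv2.imwrite(f"pics/{n}8.png",c["pixels"][:,:,::-1])
E
```

```text
12.05 [ 0.346  -0.1375  0.3021] [ 1.0635 -0.537  -0.4423] 0.047025373527082526
```

View pics/scene8.png

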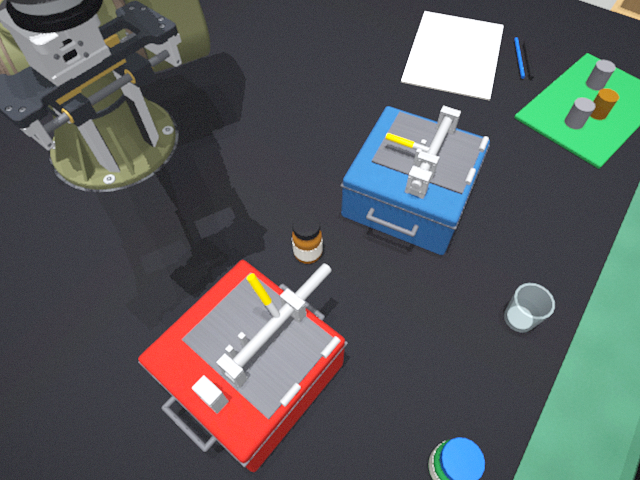

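View pics/top8.png

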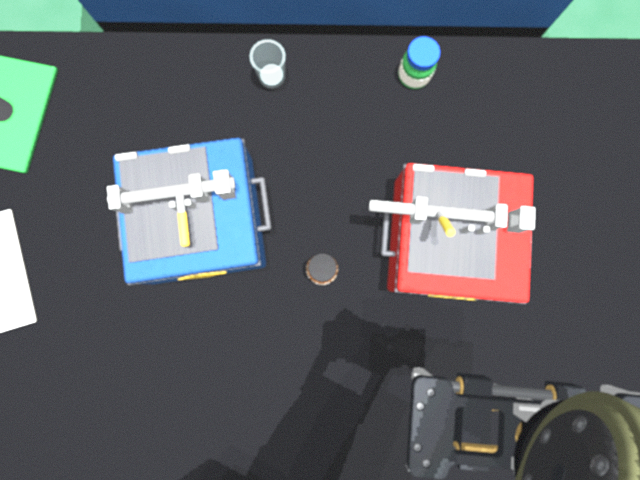

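```bash
python3 - <<'E'
from station import ctrl
from h import *
a=load("top0.npz");b=load("top8.npz");s=np.array([.09,.996])
for n,c in (("0",a),("8",b)):
    P=cloud(c);hsv=cv2.cvtColor(c["pixels"],cv2.COLOR_RGB2HSV)
    m=(hsv[...,1]<50)&(P[...,2]>.138)&(P[...,2]<.152)&(P[...,1]<-.02)&(P[...,0]>.53)&(P[...,0]<.6)&(c["z_map"]>0)
    d=(P[m][:,:2]-[.5565,-.2163])@s
    print(n,"bolt +y end",np.percentile(d,[99,99.8]))
# blue & jar change
for x0,x1,y0,y1 in ((100,280,130,290),(295,350,245,295)):
    print(np.abs(a["pixels"][y0:y1,x0:x1].astype(int)-b["pixels"][y0:y1,x0:x1]).mean())
o=ctrl.get_obs();print(abs(o["joint_vel"]).max(),o["force"])
ctrl.hand_in()
E
```

```text
0 bolt +y end [0.09983124 0.10048185]
8 bolt +y end [0.15881301 0.16005353]
2.2022685185185185
2.9598787878787878
0.011312905851637191 [-0.47573239  1.01531182  0.40654321]
the job is handed in; nothing more can be done
```

The red chest's hatch is unbolted and the job is handed in at about 12.2 s of the 29 s; the hand-in gives no verdict. I lifted the yellow handle to about 1.17 rad, slid the bolt out, opened the gripper and moved the arm clear.

**Last checks:**
- **Bolt:** from the top camera, the bolt's +y end moved from 100 mm to 159–160 mm past the original handle joint. That is about 59 mm of its 60 mm travel.
- **Blue chest and jar:** the top view around both is essentially unchanged. The jar stands upright and the blue handle is still down.
- **Robot:** the gripper is open, well away from everything. It reads only about 1 N, the same as in free air.

**What failed or disagreed:**
- **Fingertip position:** the fingertips measured about 3 mm above the reported TCP, not the stated 19 mm ahead of it. The cameras and the contact height agreed on this.
- **Missed grips:** my first two grips therefore shut on top of the sleeve, the second pressing with about 9 N. I then went about 22 mm lower, and the third grip held at 11.3 mm on the 12 mm sleeve.

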